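Seat the keyed taper plug in the calibration source

TASK

Close the infrared calibration source: pick up the large steel taper plug (the one with the bar grip and two lugs) and nest it in the tapered mouth on top of the round black source. Its lugs will ride on the rim at first: press gently and turn the plug until they drop into the rim's two notches, so that it sits centred, level and fully home, then let go. Never press or force it hard (stop turning once it has dropped), and leave the other things on the bench where they are.

Things in the scene. Friction and masses are not known exactly. Their poses are not given: they have to be found in the camera images.
- plug_mid (a point): Centre (34 mm up) of the large steel taper plug, 68 mm tall, about 0.28 kg, standing on its small end. From below: a cone of radius 20 mm (height 0) to 37 mm (height 26), a flange of radius 38 mm (26 to 32), a bar grip (32 to 68). z is its axis, upward. Half a turn about z gives the same plug. The smaller cap with a round knob and no lugs is not wanted.
- plug_grip (a point): Centre of the plug's black bar grip, on its axis 50 mm above its underside: the bar is 50 mm long along the plug's x, 14 mm thick along its y and 36 mm tall.
- plug_lugs (a point): On the plug's axis, level with the undersides of its two lugs (24 mm above its underside). The lugs stick out of the flange along the plug's +x and -x to radius 52 mm and are 10 mm wide.
- source: The calibration source, fixed to the bench: a round black housing of radius 78 mm on a 190 x 170 mm base plate, its round top 81 mm above the bench, with a grey control box on its -x side. Origin at the centre of its underside, z up; its yaw is that of the control box.
- seat_mouth (a point): Centre of the source's mouth, on the axis, level with the top of the aluminium rim of its tapered seat (funnel to match the plug's cone); 96 mm above the bench when nobody presses; it sinks with the seat. With the lugs on the rim the plug's centre is 10 mm above this point and the cone has some 3 mm of side play; with the lugs in the notches and the cone home, about 5 mm.
- notch_ring (a point): Fixed point on the axis at the unpressed height of the rim (radius 41 to 56 mm). The rim has two opposite notches for the lugs, 17 mm wide, 9.5 mm deep. Their line can be seen but is NOT measured (this orientation is the housing's): it lies up to 0.55 rad either way from the source's x axis, different each time, and stays put when a plug is turned on it with gentle pressure.
- carrier (a joint): How far the sprung seat is pressed down, in m: 0 up, 0.009 at its hard stop. It carries the plug's weight without sinking, starts to sink at about 2 N more, then gives 1 mm per newton, and comes back up when let go.
- small_cap: The smaller steel taper cap (radius 26 mm, 50 mm tall, round knob), to be left alone; origin at the centre of its underside.
- lens_ring: A loose black ring, radius 30 mm, 14 mm tall, to be left alone; origin under its centre.
- mouse: A computer mouse 100 x 58 x 29 mm, to be left alone; origin under its centre.
- driver: A screwdriver lying on the bench, to be left alone.
- imager: A pistol-grip thermal imager 175 mm tall standing on its foot, to be left alone; origin under its foot.
- tin: A cardboard box 90 x 60 x 35 mm, to be left alone; origin under its centre.
- pot: A grey cup, radius 36 mm, 90 mm tall, to be left alone; origin under its centre.
Mind the look-alikes: they are no part of the job. What is shaped like the part that bears plug_mid but orange is not meant.

How it is judged:
By the outcome, as a careful person would: the job done as asked, in the order asked, and still so for the second after the job is handed in, with the robot touching nothing.
It also fails if it takes over 70 s, if anything falls off the work surface, if the arm or the gripper's body presses on something with over 40 N, if the wrist force passes 120 N, or if a joint passes its speed limit or range.

ROBOT

A 7-joint arm with a two-finger parallel gripper is mounted at the origin on the work surface. World frame = base frame: x ahead of the robot, y to its left, z up, the work surface at z = 0. Lengths are in mm, angles in rad, forces in N, time in s.
With the tool pointing down it reaches from about 425 to 875 mm from the base axis. Payload 4.7 kg.
Tool frame: the origin (TCP) lies midway between the tips of the shut fingers; the grasp point (between the pads) lies 19 mm behind it; z points along the fingers, y is the line along which they close (so a half turn about z gives the same grasp; the last joint's range is limited). The gripper opens to 85 mm and grips with 20 to 120 N. Pads are 22 mm wide; open, the fingers measure 114 mm over their backs; the gripper's body (76 mm by 85 mm) begins 54 mm behind the grasp point. The pads swing forward as they close: fully open they stand 13 mm farther back than shut.
Start: joints at [-1.157, 0.321, -0.07, 1.45, 0.023, 1.371, -0.057], TCP at [253.03, 598.749, 231.349] pointing down, gripper open.
Joint ranges: [-2.86, 2.86], [-0.3, 2.09], [-1.38, 1.24], [0.06, 2.45], [-1.56, 4.7], [0.09, 2.05], [-2.69, 2.69]. Speed limits (rad/s): [2.57, 2.57, 3.14, 3.14, 3.14, 3.14, 3.14].

INTERFACE

Orientations are given as a unit quaternion [x, y, z, w].
In Python, from plant import * gives the robot as it stands.
- The arm moves only by the shell command python3 -m pendant 'ROWS' [OPENING] [FORCE]. ROWS is JSON, a list of rows, each a list of 4 numbers: the shift along the world's x, y, z in units of 0.6 m (1.0 is 0.6 m), then the turn about the world's z in units of 90 degrees (1.0 is 90 degrees). In form: [[dx, dy, dz, twist], ...]. A call has 1 to 5 rows; each row is the pose to reach, as a shift and turn from the pose commanded when the call began; what a row does not reach only later rows make up. A row lasts 1/12 s, in which the tool goes at most 41.7 mm and 7.16 degrees, less where a joint would pass 70% of its speed; a pose out of reach is approached as far as the arm can. A call with a number of a shift or a turn outside -1 to 1 is refused whole. A call with a gripper value outside its range is refused whole. OPENING is the gripper command: -1 is fully open, 1 is shut, values between are in proportion, set as the call begins (- or left out, the last holds). The fingers move at their own pace and stop on an object; FORCE is the grip in N (left out, the last holds). Time passes only in rows, so rows that repeat a pose let the fingers close. It gives the time, the measured TCP pose, the force, the opening and the grip force at its end, in the units of the state.
- sense(): the state, without advancing time (a new reading comes with each control period).
- capture(name): name is "side" or "top"; returns a dict with "img" (480x640x3 uint8, blue, green, red), "K" (3x3 intrinsics, pixels), "world_from_camera" (4x4, takes a point from camera to world coordinates). Camera axes: x right, y down, z forward; pixel columns grow to the right and rows downward; lengths in mm; the calibration is good to about 2 mm. A picture is of the moment at which its call begins. There is no depth.
- job_done(): hands the job in; it is judged then, once.
Trained networks look in the newest picture that a camera, given by its name, has taken for a name from the list of things; names that differ only in an ending like _2 or _b are one class to them, and where a whole thing is asked for, a point or a joint stands for the part that bears it (a point fixed in the world has none). Each returns a list of dicts, best first, with "p" (0 to 1); they miss things now and then, are a little off and sometimes report something else, mostly with a low value. They report only what shows in the picture. A call takes as long as a camera call. They do not tell look-alikes from the thing itself.
- outline_of(camera, name): "mask" (480x640 bool, what is visible of it).
- mark_of(camera, name): "location" ([x, y, z] in mm, in world coordinates, good to about 4 mm: a listed point, or the origin of a listed thing).
The state is a dict: "clock": time; "q": joint angles; "qvel": joint speeds; "tau": joint torques, N m; "ee_pos": TCP position; "eef_rot": TCP orientation; "contact_force": force on the tool from outside, world axes, zero at the start; "wrist_torque": the same for the moment, N m; "gripper_width": finger opening in mm; "gripper_force": force on a finger pad.
Only numpy, scipy, OpenCV 4.12 (cv2) and the standard library are available. Lean on these libraries where they do the work, as an engineer would, in place of code of your own. Each camera call takes 0.05 s, during which the arm holds its last target. There are 200 camera calls.

## Working session

There is one attempt and no reset: what is moved stays moved. The work goes in short steps, Python scripts to look and compute and a shell command to move; the robot and the scene stay as the last step left them, time stands still between calls to the robot, and variables do not carry over. Pictures are saved under pics/ and viewed, at most 10 in all, crops included, and the job is handed in when it is done.

```bash
mkdir -p pics; cat > h.py <<'E'
from plant import *
import numpy as np, cv2
def snap(c,fn=None):
    d=capture(c)
    if fn: cv2.imwrite('pics/'+fn,d['img'])
    return d
def proj(d,p):
    T=np.linalg.inv(d['world_from_camera']); q=T[:3,:3]@np.array(p)+T[:3,3]; u=d['K']@q; return u[:2]/u[2]
def back(d,uv,z):
    T=d['world_from_camera']; r=T[:3,:3]@np.linalg.inv(d['K'])@np.array([uv[0],uv[1],1.]); o=T[:3,3]
    return o+r*(z-o[2])/r[2]
E
python3 - <<'E'
from h import *
s=sense(); print(s['clock'],s['ee_pos'],s['eef_rot'],s['contact_force'],s['gripper_width'])
for c in ('top','side'):
    d=snap(c,c+'1.png')
    print(c,d['world_from_camera'].round(2).tolist())
    for n in ('plug_mid','plug_grip','plug_lugs','source','seat_mouth','notch_ring','small_cap','imager','pot','tin'):
        print(n,[(round(m['p'],2),np.round(m['location'],0).tolist(),proj(d,m['location']).round().tolist()) for m in mark_of(c,n)][:3])
E
```

```text
0.0 [252.8153534  598.22638612 230.21080425] [ 1.98531097e-01  9.80094101e-01 -9.69308912e-04 -1.33983901e-04] [-0.32105454 -0.56198533  0.08736944] 85.06310327025089
top [[0.03, -1.0, 0.07, 479.2], [-1.0, -0.03, 0.0, 5.0], [0.0, -0.07, -1.0, 1200.22], [0.0, 0.0, 0.0, 1.0]]
plug_mid [(0.73, [644.0, -130.0, 34.0], [372.0, 216.0]), (0.72, [711.0, -278.0, 37.0], [429.0, 193.0]), (0.7, [571.0, -278.0, 38.0], [428.0, 245.0])]
plug_grip [(0.88, [385.0, -243.0, 54.0], [415.0, 317.0]), (0.73, [566.0, -277.0, 48.0], [429.0, 247.0]), (0.73, [709.0, -279.0, 50.0], [430.0, 192.0])]
plug_lugs [(0.92, [713.0, -277.0, 24.0], [427.0, 192.0]), (0.9, [574.0, -276.0, 27.0], [426.0, 244.0]), (0.85, [384.0, -252.0, 22.0], [416.0, 317.0])]
source [(0.94, [564.0, 170.0, -4.0], [259.0, 244.0]), (0.44, [384.0, 387.0, -3.0], [176.0, 309.0])]
seat_mouth [(0.56, [564.0, 171.0, 97.0], [253.0, 241.0]), (0.28, [693.0, -418.0, -1.0], [476.0, 203.0])]
notch_ring [(0.82, [565.0, 169.0, 98.0], [254.0, 241.0]), (0.52, [464.0, -458.0, -1.0], [491.0, 288.0])]
small_cap [(0.79, [471.0, -130.0, -1.0], [369.0, 282.0])]
imag
[... 531 characters left out ...]
0, -278.0, 44.0], [390.0, 331.0])]
plug_lugs [(0.92, [388.0, -252.0, 24.0], [295.0, 366.0]), (0.82, [568.0, -277.0, 26.0], [389.0, 338.0]), (0.72, [642.0, -134.0, 25.0], [375.0, 286.0])]
source [(0.97, [567.0, 171.0, 2.0], [279.0, 240.0])]
seat_mouth [(0.82, [564.0, 172.0, 94.0], [276.0, 208.0])]
notch_ring [(0.69, [565.0, 177.0, 99.0], [276.0, 205.0])]
small_cap [(0.98, [472.0, -137.0, -4.0], [305.0, 323.0])]
imager [(0.64, [630.0, 447.0, -3.0], [257.0, 197.0])]
pot [(0.67, [384.0, 388.0, 4.0], [183.0, 221.0]), (0.57, [756.0, 18.0, 1.0], [374.0, 249.0])]
tin [(0.72, [692.0, -420.0, 5.0], [496.0, 372.0]), (0.45, [567.0, 172.0, 0.0], [279.0, 241.0]), (0.3, [756.0, 18.0, 0.0], [374.0, 250.0])]
```

View pics/top1.png

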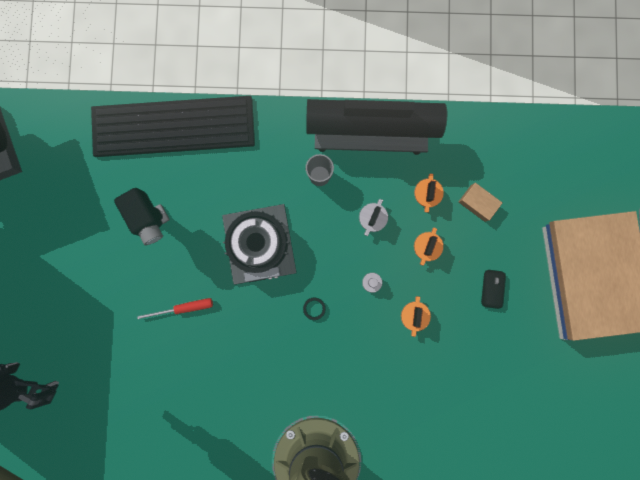

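View pics/side1.png

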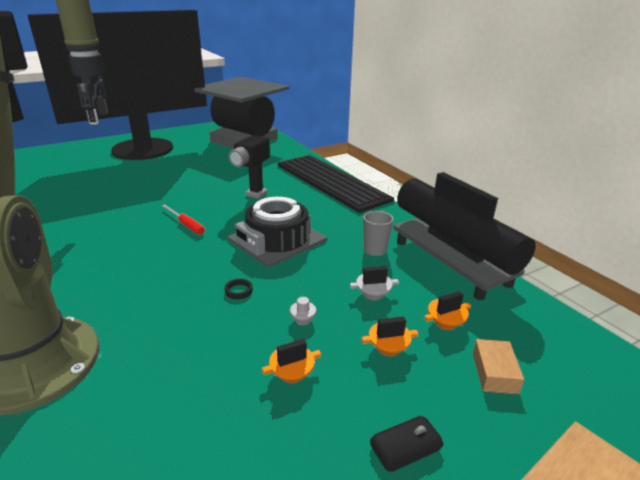

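The top view shows four lugged plugs: grey steel at (374,217) and orange ones at (429,193), (429,246) and (416,316). The small knobbed cap is at (372,283). Only the grey one is steel with a bar grip and lugs, so it is the one meant. The source rim is at (255,241), with dark notch gaps at its upper right and lower left. I'll confirm both in one enlarged crop and measure the angles.

```bash
python3 - <<'E'
from h import *
d=snap('top'); im=d['img']
a=cv2.resize(im[187:247,344:404],(400,400),interpolation=cv2.INTER_CUBIC)
b=cv2.resize(im[206:276,220:290],(400,400),interpolation=cv2.INTER_CUBIC)
cv2.imwrite('pics/crop1.png',np.hstack([a,b]))
for c in ('top','side'):
    d=snap(c)
    for n in ('plug_mid','plug_grip','plug_lugs','source','seat_mouth','notch_ring'):
        print(c,n,[np.round(m['location'],1).tolist() for m in mark_of(c,n) if np.hypot(m['location'][0]-644,m['location'][1]+131)<30 or np.hypot(m['location'][0]-564,m['location'][1]-171)<30])
d=snap('top')
# bar angle: dark pixels near plug, PCA
g=d['img'].max(2).astype(int); 
uv=proj(d,[644,-131,68]); yy,xx=np.mgrid[:480,:640]
m=(g<60)&(np.hypot(xx-uv[0],yy-uv[1])<16)
n,l,st,ce=cv2.connectedComponentsWithStats(m.astype(np.uint8)); k=1+np.argmax(st[1:,4])
P=np.array([back(d,(x,y),68)[:2] for y,x in zip(*np.nonzero(l==k))]); c=P.mean(0); w,v=np.linalg.eigh(np.cov((P-c).T)); print('bar',st[k],c,np.sqrt(12*w),v[:,1],np.arctan2(v[1,1],v[0,1]))
for z,r,lab in ((96,48,'rim'),(30,47,'lugs')):
  ctr=np.array([565,171]) if lab=='rim' else np.array([644,-131])
  S=[]
  for t in range(0,360,6):
    q=proj(d,[ctr[0]+r*np.cos(np.radians(t)),ctr[1]+r*np.sin(np.radians(t)),z]).astype(np.float32)
    S.append(int(cv2.getRectSubPix(d['img'],(1,1),(float(q[0]),float(q[1]))).max()) if lab=='rim' else int(cv2.getRectSubPix(d['img'],(1,1),(float(q[0]),float(q[1])))[0,0,2]))
  print(lab,list(zip(range(0,360,6),S)))
E
```

```text
top plug_mid [[644.4, -134.3, 28.4]]
top plug_grip [[642.9, -134.5, 48.9]]
top plug_lugs [[640.2, -134.1, 25.5], [643.3, -134.6, 30.3]]
top source [[563.6, 172.4, -3.5]]
top seat_mouth [[562.0, 174.2, 95.8]]
top notch_ring [[564.2, 171.3, 95.5]]
side plug_mid [[640.9, -134.5, 39.5]]
side plug_grip [[647.7, -135.7, 50.4]]
side plug_lugs [[644.5, -135.6, 25.7]]
side source [[564.9, 173.3, 0.6]]
side seat_mouth []
side notch_ring [[566.6, 174.4, 98.3], [641.9, -133.5, 37.9]]
bar [369 207  11  18  74] [ 639.92471746 -131.26729905] [10.08737815 49.10078589] [-0.92193849  0.38733632] 2.7438520384165077
rim [(0, 183), (6, 213), (12, 212), (18, 213), (24, 210), (30, 212), (36, 213), (42, 212), (48, 211), (54, 216), (60, 212), (66, 212), (72, 211), (78, 212), (84, 211), (90, 211), (96, 213), (102, 213), (108, 211), (114, 213), (120, 214), (126, 212), (132, 213), (138, 213), (144, 214), (150, 212), (156, 212), (162, 156), (168, 82), (174, 84), (180, 138), (186, 210), (192, 212), (198, 214), (204, 213), (210, 215), (216, 212), (222, 213), (228, 211), (234, 213), (240, 214), (246, 213), (252, 21
[... 158 characters left out ...]
, (336, 208), (342, 120), (348, 88), (354, 84)]
lugs [(0, 50), (6, 50), (12, 49), (18, 50), (24, 49), (30, 49), (36, 40), (42, 38), (48, 36), (54, 36), (60, 35), (66, 38), (72, 48), (78, 49), (84, 49), (90, 49), (96, 49), (102, 48), (108, 48), (114, 49), (120, 48), (126, 48), (132, 48), (138, 49), (144, 50), (150, 52), (156, 135), (162, 174), (168, 122), (174, 47), (180, 41), (186, 40), (192, 39), (198, 41), (204, 40), (210, 41), (216, 41), (222, 40), (228, 42), (234, 41), (240, 42), (246, 41), (252, 41), (258, 42), (264, 42), (270, 42), (276, 44), (282, 45), (288, 42), (294, 41), (300, 44), (306, 50), (312, 52), (318, 51), (324, 53), (330, 135), (336, 171), (342, 112), (348, 52), (354, 50)]
```

View pics/crop1.png

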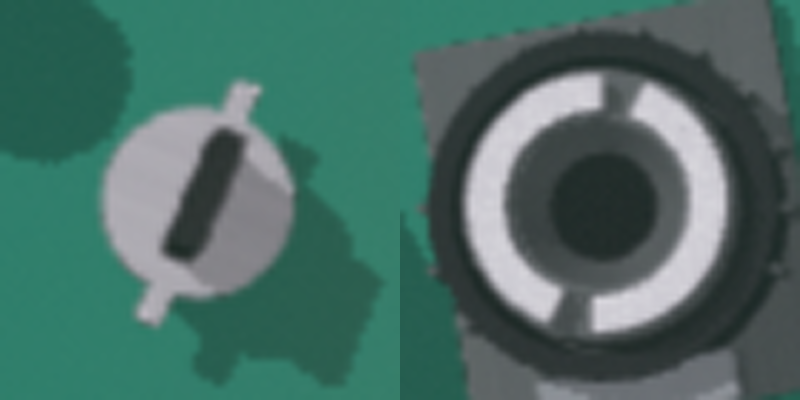

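The crop confirms the steel plug, with its bar and lugs at about -22° in the world, and a rim with two notches at about -10°. The tool's x already lies along the bar, so no twist is needed. I'll move above the plug.

```bash
A='x'
python3 -m pendant '[[0.031,-0.059,0,0],[0.063,-0.118,0,0],[0.094,-0.176,0,0],[0.126,-0.235,0,0],[0.157,-0.294,0,0]]' -1 >/dev/null
python3 -m pendant '[[0.031,-0.059,0,0],[0.063,-0.118,0,0],[0.094,-0.176,0,0],[0.126,-0.235,0,0],[0.157,-0.294,0,0]]' >/dev/null
python3 -m pendant '[[0.031,-0.059,0,0],[0.063,-0.118,0,0],[0.094,-0.176,0,0],[0.126,-0.235,0,0],[0.157,-0.294,0,0]]' >/dev/null
python3 -m pendant '[[0.031,-0.059,0,0],[0.063,-0.118,0,0],[0.094,-0.176,0,0],[0.126,-0.235,0,0],[0.157,-0.294,0,0]]'
python3 - <<'E'
from h import *
import math
d=snap('top'); s=sense(); print(s['ee_pos'],s['eef_rot'],s['contact_force'])
# rim: fit bright ring, notch line
z=96; r=48
def ring(ctr,r,z,thr,dark,ch):
    for it in range(6):
        H=[]
        for t in np.arange(0,360,1.):
            q=proj(d,[ctr[0]+r*math.cos(math.radians(t)),ctr[1]+r*math.sin(math.radians(t)),z])
            v=float(cv2.getRectSubPix(d['img'],(1,1),(float(q[0]),float(q[1])))[0,0,ch]); H.append(v)
    H=np.array(H); m=(thr-H if dark else H-thr).clip(0)
    t=np.radians(np.arange(360)); out=[]
    a2=0.5*np.angle((m*np.exp(2j*t)).sum())
    for c in (a2,a2+np.pi):
        dd=np.angle(np.exp(1j*(t-c))); k=abs(dd)<0.6; tt=c+(m*dd)[k].sum()/m[k].sum(); out.append(np.array(ctr)+r*np.array([np.cos(tt),np.sin(tt)]))
    v=out[0]-out[1]; return (out[0]+out[1])/2, math.degrees(math.atan2(v[1],v[0]))
g=d['img'].min(2); q=proj(d,[565,172,96]).round().astype(int)
M=np.zeros(g.shape,np.uint8); cv2.circle(M,tuple(int(i) for i in q),30,255,-1); M&=((g>150)*255).astype(np.uint8)
c,rr=cv2.minEnclosingCircle(np.argwhere(M)[:,::-1].astype(np.float32)); C=back(d,c,96); print('rim centre',C.round(1),rr)
for r in (46,49,52): print('notch',ring(C[:2],r,96,195,True,1))
E
```

```text
clock: 3.57
ee_pos: [630.7, -108.3, 231.6]
eef_rot: [0.198, 0.98, 0.0, 0.0]
contact_force: [1.0, 0.5, 0.9]
gripper_width: 85.6
gripper_force: 0.0
[ 632.02626548 -118.70845709  230.88111353] [ 0.20293476  0.97918277 -0.00384393  0.00194964] [ 1.35199761 -6.39335022  1.75185783]
rim centre [564.9 170.3  96. ] 22.73137092590332
notch (array([564.87665336, 170.16965278]), -9.510586298337488)
notch (array([564.87360524, 170.15239392]), -9.596679437126173)
notch (array([564.87122946, 170.14052525]), -9.778044905942837)
```

```bash
python3 -m pendant '[[0.022,-0.044,-0.05,0],[0.022,-0.044,-0.1,0],[0.022,-0.044,-0.15,0],[0.022,-0.044,-0.18,0],[0.022,-0.044,-0.18,0]]'
python3 -m pendant '[[0,0,0,0],[0,0,0,0]]'
python3 - <<'E'
from h import *
d=snap('side'); s=sense(); print(s['ee_pos'],s['eef_rot'],s['contact_force'])
u=proj(d,[643,-133.5,60]).astype(int); c=d['img'][u[1]-75:u[1]+45,u[0]-70:u[0]+70]
cv2.imwrite('pics/side2.png',cv2.resize(c,None,fx=5,fy=5,interpolation=cv2.INTER_CUBIC))
E
```

```text
clock: 4.03
ee_pos: [639.8, -132.2, 118.1]
eef_rot: [0.199, 0.98, -0.0, -0.004]
contact_force: [0.0, 0.9, -0.8]
gripper_width: 85.4
gripper_force: 0.0
clock: 4.2
ee_pos: [644.1, -133.3, 125.1]
eef_rot: [0.198, 0.98, 0.0, 0.001]
contact_force: [0.9, 0.1, 0.4]
gripper_width: 85.4
gripper_force: 0.0
[ 644.37603303 -133.35781584  125.6344659 ] [1.98404081e-01 9.80118663e-01 1.89715017e-04 1.78617043e-03] [ 0.1149965  -0.28656923  0.36801323]
```

View pics/side2.png

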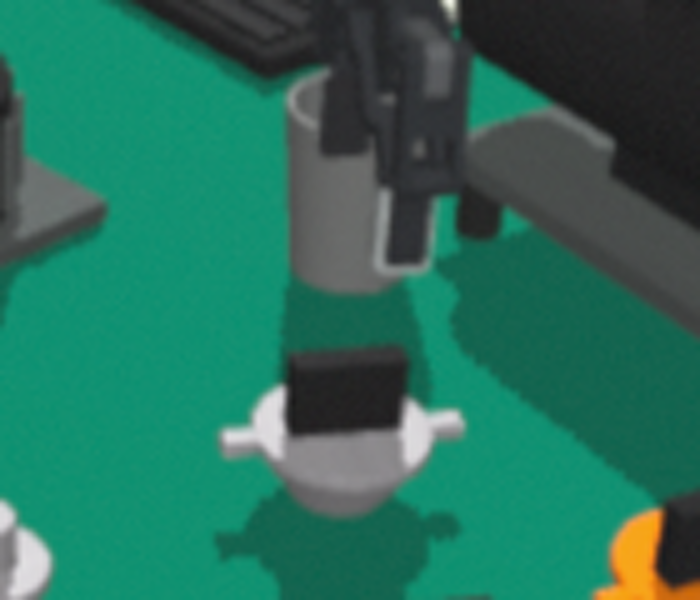

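The plug's bar spans (290-405, 350-430) in the crop, and the open gripper hangs right over it with its fingers on either side. I'll descend and grip.

```bash
python3 -m pendant '[[0,0,-0.04,0],[0,0,-0.08,0],[0,0,-0.11,0],[0,0,-0.13,0],[0,0,-0.14,0]]'
python3 -m pendant '[[0,0,0,0],[0,0,0,0],[0,0,0,0],[0,0,0,0],[0,0,0,0]]' 1 50
python3 -m pendant '[[0,0,0,0],[0,0,0,0],[0,0,0,0],[0,0,0,0],[0,0,0,0]]'
```

```text
clock: 4.67
ee_pos: [643.1, -133.0, 39.1]
eef_rot: [0.198, 0.98, 0.0, 0.0]
contact_force: [-0.4, 0.3, 0.2]
gripper_width: 85.4
gripper_force: 0.0
clock: 5.08
ee_pos: [643.8, -133.4, 40.5]
eef_rot: [0.199, 0.98, 0.0, 0.001]
contact_force: [0.4, -1.0, -0.1]
gripper_width: 25.7
gripper_force: 0.0
clock: 5.5
ee_pos: [643.6, -133.3, 40.2]
eef_rot: [0.199, 0.98, 0.0, 0.001]
contact_force: [-0.6, 0.8, 6.5]
gripper_width: 13.4
gripper_force: 50.7
```

```bash
python3 -m pendant '[[0,0,0.02,0],[0,0,0.06,0],[0,0,0.12,0],[0,0,0.18,0],[0,0,0.25,0]]'
python3 -m pendant '[[0,0,0,0],[-0.013,0.05,0,0],[-0.029,0.112,0,0],[-0.045,0.174,0,0],[-0.06,0.236,0,0]]'
python3 -m pendant '[[-0.016,0.06,0,0],[-0.031,0.12,0,0],[-0.047,0.18,0,0],[-0.06,0.23,0,0],[-0.07,0.271,0,0]]'
python3 -m pendant '[[0,0,0,0.025],[0,0,0,0.05],[0,0,0,0.05],[0,0,0,0.05],[0,0,0,0.05]]'
python3 - <<'E'
from h import *
for c in ('top','side'):
  for i in range(3):
    d=snap(c); s=sense()
    print(c,s['ee_pos'].round(1) if i==0 else '',[ (n,np.round(m[0]['location'],1).tolist()) for n,m in ((n,[k for k in mark_of(c,n) if k['location'][2]>100]) for n in ('plug_mid','plug_lugs','plug_grip')) if m])
    if i==0: 
        u=proj(d,[560,171,130]).astype(int); k=d['img'][u[1]-60:u[1]+60,u[0]-70:u[0]+70]; cv2.imwrite('pics/h_%s.png'%c,cv2.resize(k,None,fx=5,fy=5,interpolation=cv2.INTER_CUBIC)); print(u)
E
```

```text
clock: 5.92
ee_pos: [641.1, -133.0, 188.4]
eef_rot: [0.199, 0.98, -0.0, -0.002]
contact_force: [0.9, -0.2, -3.3]
gripper_width: 13.5
gripper_force: 49.4
clock: 6.33
ee_pos: [605.6, 9.4, 188.3]
eef_rot: [0.199, 0.98, -0.0, -0.001]
contact_force: [1.0, -0.5, -3.3]
gripper_width: 13.2
gripper_force: 49.5
clock: 6.75
ee_pos: [563.0, 174.1, 188.3]
eef_rot: [0.197, 0.98, 0.0, -0.001]
contact_force: [-0.9, 0.2, -2.7]
gripper_width: 13.0
gripper_force: 49.5
clock: 7.17
ee_pos: [564.9, 170.2, 188.7]
eef_rot: [0.161, 0.987, -0.0, -0.0]
contact_force: [0.8, -0.9, -3.2]
gripper_width: 13.2
gripper_force: 49.6
top [565.  170.2 188.8] [('plug_mid', [565.4, 170.4, 179.0]), ('plug_lugs', [563.5, 169.2, 172.4]), ('plug_grip', [564.9, 168.7, 200.5])]
[251 241]
top  [('plug_mid', [568.0, 171.0, 181.2]), ('plug_lugs', [563.8, 166.2, 173.0]), ('plug_grip', [565.8, 166.0, 200.8])]
top  [('plug_mid', [563.8, 170.6, 181.5]), ('plug_lugs', [564.3, 167.5, 173.6]), ('plug_grip', [563.0, 168.7, 197.2])]
side [565.  170.9 189. ] [('plug_mid', [563.5, 168.4, 187.3]), ('plug_lugs', [563.5, 169.3, 176.4]), ('plug_grip', [564.9, 168.5, 199.8])]
[274 195]
side  [('plug_mid', [561.5, 171.6, 189.6]), ('plug_lugs', [564.9, 168.2, 173.1]), ('plug_grip', [561.7, 167.3, 199.9])]
side  [('plug_mid', [561.8, 170.6, 186.6]), ('plug_lugs', [565.8, 169.1, 173.2]), ('plug_grip', [562.7, 169.4, 198.5])]
```

View pics/h_side.png

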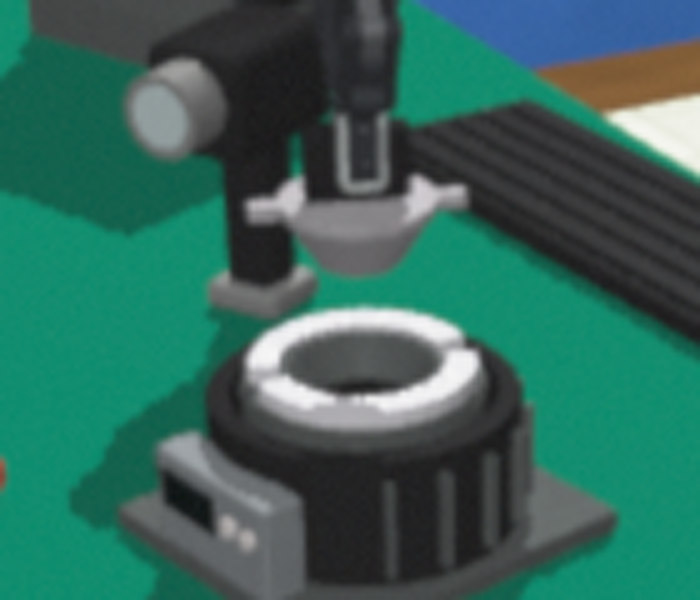

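The plug hangs level above the source, with its cone around (357,240) and the rim around (366,370) in the crop. That is about 1.5 original pixels of sideways offset, so I'll measure it.

```bash
python3 - <<'E'
from h import *
from scipy.optimize import least_squares
# side: horizontal centre of plug silhouette (flange+lugs) and of rim
D={c:snap(c) for c in ('top','side')}
d=D['side']; g=d['img'].min(2)
def ext(zc,r):
    c=proj(d,[565,170,zc]); return c
m=[x for x in outline_of('side','plug_mid') if x['mask'][:, :].any()]
for x in m:
    ys,xs=np.nonzero(x['mask']); 
    if abs(xs.mean()-274)<15: print('plug side mask',x['p'],xs.min(),xs.max(),ys.min(),ys.max()); 
# predicted lugs ends / rim extents
def pred(x,y,z,r):
    t=np.linspace(0,6.283,721); P=np.array([proj(d,[x+r*np.cos(a),y+r*np.sin(a),z]) for a in t]); return P.min(0),P.max(0)
print('pred rim at 565,170.2',pred(565,170.2,96,56))
u=proj(d,[565,170.2,96]).astype(int)
sub=g[u[1]-14:u[1]+14,u[0]-40:u[0]+40]; cols=np.nonzero((sub>140).sum(0)>=1)[0]+u[0]-40; rows=np.nonzero((sub>140).sum(1)>=2)[0]+u[1]-14
print('rim side obs',cols.min(),cols.max(),rows.min(),rows.max())
# lug tips in side
a=np.radians(-18.4)
for s_ in (1,-1): print('pred lug tip for plug at 565,170.2', proj(d,[565+s_*52*np.cos(a),170.2+s_*52*np.sin(a),175]).round(1))
print('cone bottom pred',pred(565,170.2,148.5,20))
c=g[150:215,235:315]
for r in range(0,65,2): 
    k=np.nonzero(c[r]>95)[0]; print(150+r,(235+k.min(),235+k.max(),len(k)) if len(k) else None)
E
```

```text
plug side mask 0.73 254 296 159 189
pred rim at 565,170.2 (array([254.11035168, 197.6503067 ]), array([300.06557739, 218.09006714]))
rim side obs 253 299 197 220
pred lug tip for plug at 565,170.2 [297.9 175.9]
pred lug tip for plug at 565,170.2 [254.1 178.9]
cone bottom pred (array([268.12868458, 184.32237413]), array([284.92364923, 191.17862496]))
150 (np.int64(235), np.int64(245), 11)
152 (np.int64(235), np.int64(246), 12)
154 (np.int64(235), np.int64(246), 12)
156 (np.int64(235), np.int64(243), 9)
158 (np.int64(235), np.int64(280), 10)
160 (np.int64(235), np.int64(280), 12)
162 (np.int64(235), np.int64(280), 10)
164 (np.int64(235), np.int64(280), 10)
166 (np.int64(272), np.int64(280), 3)
168 (np.int64(272), np.int64(281), 4)
170 (np.int64(263), np.int64(288), 9)
172 (np.int64(260), np.int64(296), 25)
174 (np.int64(256), np.int64(296), 22)
176 (np.int64(253), np.int64(295), 43)
178 (np.int64(254), np.int64(289), 36)
180 (np.int64(262), np.int64(287), 26)
182 (np.int64(265), np.int64(284), 20)
184 (np.int64(267), np.int64(282), 16)
186 (np.int64(268), np.int64(280), 13)
188 (np.int64(263), np.int64(279), 13)
190 (np.int64(247), np.int64(266), 8)
192 (np.int64(246), np.int64(263), 13)
194 (np.int64(246), np.int64(259), 14)
196 (np.int64(253), np.int64(282), 16)
198 (np.int64(263), np.int64(291), 29)
200 (np.int64(258), np.int64(295), 38)
202 (np.int64(256), np.int64(296), 28)
204 (np.int64(254), np.int64(297), 19)
206 (np.int64(253), np.int64(299), 18)
208 (np.int64(253), np.int64(299), 18)
210 (np.int64(253), np.int64(300), 22)
212 (np.int64(254), np.int64(299), 30)
214 (np.int64(255), np.int64(297), 43)
```

```bash
python3 - <<'E'
from h import *
d=snap('top'); a=np.radians(-18.4); z=179
g=d['img'].min(2).astype(float); ax=np.array([np.cos(a),np.sin(a)]); n=np.array([-ax[1],ax[0]])
def val(p,z): 
    q=proj(d,[p[0],p[1],z]); return float(cv2.getRectSubPix(d['img'].min(2),(1,1),(float(q[0]),float(q[1])))[0,0])
C=np.array([565,170.2])
for s in (1,-1):
    print('radial',s,[(r,int(val(C+s*r*ax,z))) for r in range(30,66,2)])
    print('tang',s,[(t,int(val(C+s*45*ax+t*n,z))) for t in range(-14,15,2)])
for s in (1,-1): print('flange n',s,[(r,int(val(C+s*r*n+16*ax,181))) for r in range(20,60,2)],)
u=proj(d,[565,170,175]).astype(int); k=d['img'][u[1]-35:u[1]+35,u[0]-40:u[0]+40]; cv2.imwrite('pics/t3.png',cv2.resize(k,None,fx=8,fy=8,interpolation=cv2.INTER_CUBIC)); print(u,proj(d,[565,170.2,96]))
E
```

```text
radial 1 [(30, 44), (32, 44), (34, 47), (36, 67), (38, 107), (40, 145), (42, 165), (44, 170), (46, 171), (48, 168), (50, 147), (52, 97), (54, 45), (56, 44), (58, 47), (60, 47), (62, 48), (64, 51)]
tang 1 [(-14, 129), (-12, 103), (-10, 94), (-8, 94), (-6, 105), (-4, 151), (-2, 166), (0, 170), (2, 171), (4, 172), (6, 153), (8, 99), (10, 62), (12, 45), (14, 43)]
radial -1 [(30, 47), (32, 48), (34, 51), (36, 56), (38, 59), (40, 57), (42, 53), (44, 52), (46, 53), (48, 53), (50, 53), (52, 54), (54, 55), (56, 55), (58, 56), (60, 56), (62, 56), (64, 57)]
tang -1 [(-14, 51), (-12, 48), (-10, 49), (-8, 50), (-6, 52), (-4, 51), (-2, 52), (0, 52), (2, 53), (4, 54), (6, 55), (8, 56), (10, 57), (12, 58), (14, 58)]
flange n 1 [(20, 49), (22, 51), (24, 55), (26, 57), (28, 55), (30, 53), (32, 49), (34, 47), (36, 48), (38, 59), (40, 73), (42, 88), (44, 93), (46, 94), (48, 95), (50, 95), (52, 95), (54, 95), (56, 95), (58, 96)]
flange n -1 [(20, 70), (22, 70), (24, 67), (26, 70), (28, 79), (30, 88), (32, 88), (34, 70), (36, 54), (38, 46), (40, 49), (42, 53), (44, 57), (46, 69), (48, 95), (50, 138), (52, 189), (54, 205), (56, 207), (58, 206)]
[248 238] [253.81622946 240.81042584]
```

View pics/t3.png

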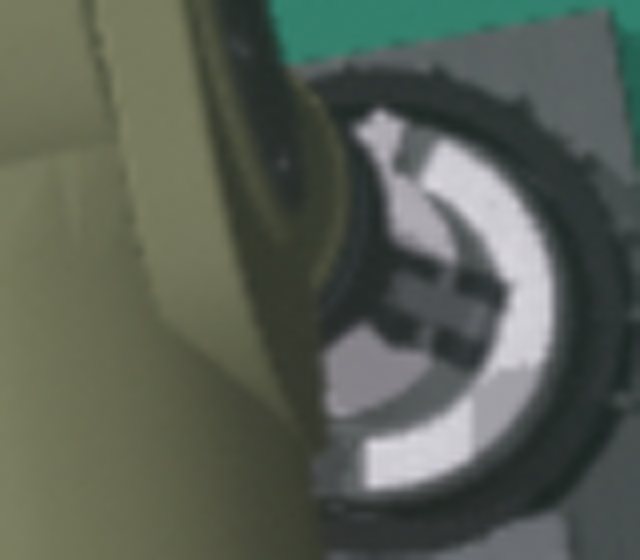

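The top view shows the visible lug at (385,150) in the crop, close to the notch at (410,150), and the cone centred to within about 1 mm. I'll descend to just above the rim, then in small steps while watching the force.

```bash
python3 -m pendant '[[0.001,-0.001,-0.04,0],[0.001,-0.001,-0.08,0],[0.001,-0.001,-0.1,0],[0.001,-0.001,-0.11,0],[0.001,-0.001,-0.117,0]]' >/dev/null
python3 -m pendant '[[0,0,0,0],[0,0,0,0],[0,0,0,0]]'
python3 -m pendant '[[0,0,-0.002,0],[0,0,-0.004,0],[0,0,-0.006,0],[0,0,-0.006,0]]'
python3 -m pendant '[[0,0,-0.002,0],[0,0,-0.004,0],[0,0,-0.004,0]]'
python3 -m pendant '[[0,0,-0.001,0],[0,0,-0.003,0],[0,0,-0.003,0]]'
```

```text
clock: 9.23
ee_pos: [566.5, 170.6, 120.1]
eef_rot: [0.16, 0.987, 0.001, 0.001]
contact_force: [0.7, 0.9, -3.2]
gripper_width: 13.5
gripper_force: 49.5
clock: 9.57
ee_pos: [565.5, 170.3, 115.1]
eef_rot: [0.16, 0.987, 0.0, -0.0]
contact_force: [0.7, -0.2, -1.8]
gripper_width: 13.0
gripper_force: 49.5
clock: 9.82
ee_pos: [565.4, 170.3, 112.5]
eef_rot: [0.16, 0.987, -0.0, -0.0]
contact_force: [-0.1, 0.1, -3.2]
gripper_width: 13.4
gripper_force: 49.5
clock: 10.07
ee_pos: [565.7, 170.4, 111.5]
eef_rot: [0.16, 0.987, 0.0, 0.0]
contact_force: [-1.6, 0.2, 2.3]
gripper_width: 13.2
gripper_force: 50.4
```

```bash
python3 -m pendant '[[0,0,-0.001,0],[0,0,-0.001,0]]'
python3 -m pendant '[[0,0,0,0.02],[0,0,0,0.03],[0,0,0,0.03]]'
python3 -m pendant '[[0,0,0,0.02],[0,0,0,0.03],[0,0,0,0.03]]'
```

```text
clock: 10.23
ee_pos: [565.7, 170.4, 110.9]
eef_rot: [0.16, 0.987, 0.0, 0.0]
contact_force: [-2.3, -0.9, 3.0]
gripper_width: 13.1
gripper_force: 50.4
clock: 10.48
ee_pos: [566.2, 170.4, 111.0]
eef_rot: [0.137, 0.991, 0.0, 0.001]
contact_force: [-1.3, -0.5, 2.3]
gripper_width: 13.2
gripper_force: 50.4
clock: 10.73
ee_pos: [566.0, 169.6, 110.6]
eef_rot: [0.114, 0.994, -0.0, 0.0]
contact_force: [-0.6, -2.9, 2.6]
gripper_width: 13.0
gripper_force: 50.4
```

```bash
python3 -m pendant '[[0,0,0,0.01],[0,0,0,0.02],[0,0,0,0.02]]'
python3 -m pendant '[[0,0,0,0.01],[0,0,0,0.01],[0,0,0,0.01]]'
```

```text
clock: 10.98
ee_pos: [565.0, 170.9, 109.5]
eef_rot: [0.097, 0.995, 0.0, -0.001]
contact_force: [-0.4, 0.9, -2.7]
gripper_width: 13.5
gripper_force: 49.6
clock: 11.23
ee_pos: [565.4, 170.6, 110.1]
eef_rot: [0.09, 0.996, 0.0, -0.0]
contact_force: [0.5, 0.4, -2.9]
gripper_width: 13.1
gripper_force: 49.6
```

The contact force has gone and the plug hangs free, so the lugs are over the notches at about -10.3°. I'll stop turning and lower it home gently.

```bash
python3 -m pendant '[[0,0,-0.002,0],[0,0,-0.003,0],[0,0,-0.003,0]]'
python3 -m pendant '[[0,0,-0.001,0],[0,0,-0.002,0],[0,0,-0.002,0],[0,0,-0.002,0]]'
```

```text
clock: 11.48
ee_pos: [565.5, 170.3, 108.3]
eef_rot: [0.09, 0.996, -0.0, -0.0]
contact_force: [0.8, -0.7, -3.1]
gripper_width: 13.3
gripper_force: 49.6
clock: 11.82
ee_pos: [565.7, 170.5, 107.8]
eef_rot: [0.09, 0.996, 0.0, 0.0]
contact_force: [-0.9, 0.3, 1.7]
gripper_width: 13.4
gripper_force: 50.1
```

```bash
python3 -m pendant '[[0,0,0,0],[0,0,0,0],[0,0,0,0],[0,0,0,0],[0,0,0,0]]' 0
python3 -m pendant '[[0,0,0,0],[0,0,0.02,0],[0,0,0.06,0],[0,0,0.12,0],[0,0,0.18,0]]'
python3 -m pendant '[[-0.03,-0.06,0.03,0],[-0.06,-0.12,0.06,0],[-0.07,-0.18,0.06,0],[-0.07,-0.24,0.06,0],[-0.07,-0.3,0.06,0]]'
python3 -m pendant '[[0,-0.06,0,0],[0,-0.1,0,0],[0,-0.1,0,0],[0,-0.1,0,0]]'
python3 - <<'E'
from h import *
k=[]
for c,(x,y) in (('top',(254,241)),('side',(276,200))):
    d=snap(c)
    for n in ('plug_mid','plug_lugs','seat_mouth'):
        print(c,n,[np.round(m['location'],1).tolist() for m in mark_of(c,n) if np.hypot(m['location'][0]-564,m['location'][1]-171)<30])
    k.append(cv2.resize(d['img'][y-40:y+40,x-40:x+40],(400,400),interpolation=cv2.INTER_CUBIC))
cv2.imwrite('pics/end.png',np.hstack(k))
E
```

```text
clock: 12.23
ee_pos: [565.8, 170.4, 107.5]
eef_rot: [0.09, 0.996, 0.0, 0.0]
contact_force: [0.4, 0.6, 0.9]
gripper_width: 42.8
gripper_force: 0.0
clock: 12.65
ee_pos: [564.9, 170.0, 216.7]
eef_rot: [0.09, 0.996, -0.0, -0.001]
contact_force: [1.5, 0.2, 0.4]
gripper_width: 42.9
gripper_force: 0.0
clock: 13.07
ee_pos: [523.4, -11.4, 253.4]
eef_rot: [0.09, 0.996, 0.001, 0.001]
contact_force: [1.4, -0.0, -1.1]
gripper_width: 42.8
gripper_force: 0.0
clock: 13.4
ee_pos: [523.6, -71.5, 252.5]
eef_rot: [0.092, 0.996, 0.0, 0.001]
contact_force: [0.3, 0.9, -0.1]
gripper_width: 42.6
gripper_force: 0.0
top plug_mid [[566.9, 169.4, 98.9]]
top plug_lugs [[562.9, 166.9, 91.4]]
top seat_mouth [[563.8, 173.0, 95.2]]
side plug_mid [[565.2, 165.6, 108.4]]
side plug_lugs [[563.9, 169.8, 93.1]]
side seat_mouth [[565.7, 170.0, 96.3]]
```

View pics/end.png

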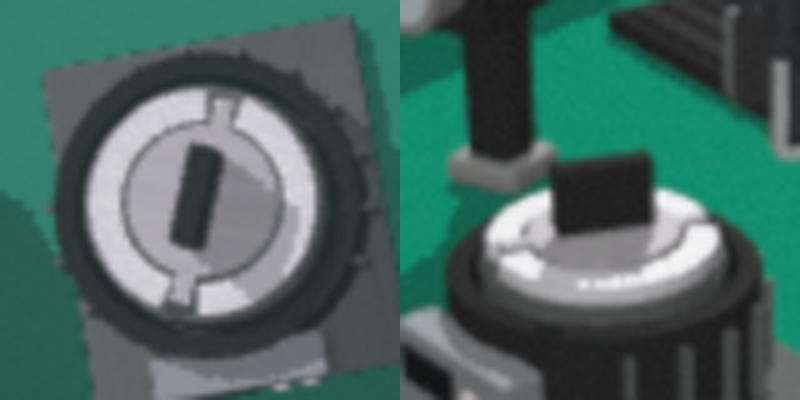

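The plug sits level and centred at (200,200) in the left half. Both lugs are in the notches, at (222,108) and (182,295), with even gaps. Everything agrees that it is fully home, so I'm handing it in.

```bash
python3 -c "
from plant import *
print(job_done())"
```

```text
the job is handed in; nothing more can be done
None
```

The steel taper plug is in the source's mouth with both lugs in the notches, and the last pictures show it centred, level and fully home. The gripper has let go and is clear, nothing else on the bench was handled, and the job is handed in.

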